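Clamp the cam-arm cap onto the water tank's neck

TASK

Close the water-filter tank: set the loose metal cap upright on the tank's grooved neck and push it down past its tight seal until it is fully home, with both of its cam arms still up. Then swing the two arms down one after the other, each all the way to its stop, and let go. Push by feel and gently, never harder than a firm one-handed press, and leave the other things on the counter where they are.

Things in the scene. Friction and masses are not known exactly. Their poses are not given: they have to be found in the camera images.
- tank: squat steel water-filter tank, fixed to the counter; axis vertical, origin at the centre of its underside, same from all sides. Body 120 wide, 80 high, a 44 wide collar up to 84; out of it rises the filler neck: a 30 wide stem, a 64 wide flange from 104 to 110, then the grooved part from 110 to 164, 48 wide, with a groove 34 wide between 123 and 144
- neck_top (a point): centre of the flat top of the tank's neck, 164 above the counter at rest; its edge is chamfered from 40 wide to the full 48 wide, 4 lower. The whole neck is sprung: under a downward push it sinks up to 16 (from about 2 N on, some 0.9 N per mm), then stops hard; it rises again when let go. It does not tilt or turn
- cap: loose aluminium cap, 0.4 kg, standing mouth down; origin at the centre of its open mouth, z up. Round skirt 62 wide outside, 51 bore, 50 deep inside: fully home, the inside ceiling rests hard on the neck top and the mouth is 50 below it. Closed top from 50 to 56 above the mouth, a grip block on it. Its two arms lie along its +x and -x
- cap_seal (a point): inside the cap on its axis, 40 above the mouth, level with its rubber seals. They meet the neck's chamfer 8 to 10 before home and hold the cap there while the sprung neck sinks, until at a push of some 8 to 22 N they snap over and resistance drops; some drag remains, so press on (15 N) to bring the ceiling home; it then stays. Pushes over some 35 N, on the cap or on an arm at its stop, are too hard
- cap_grip (a point): centre of the grip block on top of the cap, a solid aluminium block 44 along the cap's x, 22 along its y, 44 high (from 56 to 100 above the mouth); this point is 78 above the mouth, so 28 above the neck top when the cap is home. Axes as the cap's
- cam_a (a joint): cam arm on the +x side of the cap, a steel lever; 0 = standing up and outward at 45 degrees (open), grows as it swings outward and down, 1.57 = stop, sloping 45 degrees below level (locked); stiff hinge (0.15 N m, about 2 N at the tip), it stays where it is left
- cam_b (a joint): cam arm on the -x side of the cap, a steel lever; 0 = standing up and outward at 45 degrees (open), grows as it swings outward and down, 1.57 = stop, sloping 45 degrees below level (locked); stiff hinge (0.15 N m, about 2 N at the tip), it stays where it is left; mirror image of the other arm
- cam_a_hinge (a point): hinge pin of cam_a, 35.5 from the cap's axis along its +x, 21 above the mouth, pin parallel to the cap's y; the arm's cam next to it swings into the neck's groove when the cap is home, and jams against the neck when the cap is not
- cam_b_hinge (a point): hinge pin of cam_b, 35.5 from the cap's axis along its -x, 21 above the mouth, pin parallel to the cap's y; the arm's cam next to it swings into the neck's groove when the cap is home, and jams against the neck when the cap is not
- cam_a_tip (a point): middle of the broad tip pad (16 long, 22 wide, 8 thick) of cam_a, 72 from its hinge; the arm ends 80 from the hinge
- cam_b_tip (a point): middle of the broad tip pad (16 long, 22 wide, 8 thick) of cam_b, 72 from its hinge; the arm ends 80 from the hinge
- bowl: blue ceramic bowl 150 wide, 70 high, bystander; origin under its centre
- timer: plastic kitchen timer, 64 wide, 44 high with its dial, bystander; origin under its centre
- whisk: steel whisk lying down, 260 long along its y, 50 high, bystander; origin under its middle
- salt: glass salt jar 48 wide, 85 high, bystander; origin under its centre
- mug: terracotta mug 80 wide, 90 high, bystander; origin under its centre
There are look-alikes about, which are no part of the job. Leave any green look-alike of the cap alone.

How it is judged:
On the way, in this order (a step that is already met when the one before it is completed fails the run):
1. the cap is fully home on the neck, both arms still up (horizontal distance between cap_grip and neck_top below 0.007 m and z of cap_grip in the frame of neck_top between 0.022 and 0.0305 m and angle between cap's own z axis and vertical below 0.08 rad and value of joint each of cam_a, cam_b below 0.6 rad), for 0.2 s.
2. one arm is fully down while the other is still up (horizontal distance between cap_grip and neck_top below 0.007 m and z of cap_grip in the frame of neck_top between 0.022 and 0.0305 m and angle between cap's own z axis and vertical below 0.08 rad and ((value of joint cam_a above 1.48 rad and value of joint cam_b below 0.6 rad) or (value of joint cam_b above 1.48 rad and value of joint cam_a below 0.6 rad))), for 0.2 s.
At the end, for the whole second after the job is handed in: the cap sits home on the neck (grip centre 22 to 30.5 mm above the neck top and within 7 mm of its axis, tilted under 0.08 rad), both arms beyond 1.48 rad, at rest and released (horizontal distance between cap_grip and neck_top below 0.007 m and z of cap_grip in the frame of neck_top between 0.022 and 0.0305 m and angle between cap's own z axis and vertical below 0.08 rad and value of joint each of cam_a, cam_b above 1.48 rad and linear speed of cap below 0.02 m/s and contact force between the fingers and cap below 0.1 N); the robot touches nothing.
It fails at once if the cap is pressed on the tank too hard: all contact forces between them, the seals' squeeze included, add up to more than 90 N (contact force between cap and tank above 90 N).
It fails at once if one of the other things on the counter is pushed more than 30 mm (distance of any of bowl, timer, whisk, salt, mug from where it was at the start of the episode above 0.03 m).
It also fails if it takes over 72 s, if anything falls off the work surface, if the arm or the gripper's body presses on something with over 40 N, if the wrist force passes 120 N, or if a joint passes its speed limit or range.

ROBOT

A 7-joint arm with a two-finger parallel gripper is mounted at the origin on the work surface. World frame = base frame: x ahead of the robot, y to its left, z up, the work surface at z = 0. Lengths are in m, angles in rad, forces in N, time in s.
With the tool pointing down it reaches from about 0.4 to 0.85 m from the base axis. Payload 10.4 kg.
Tool frame: the origin (TCP) lies midway between the tips of the shut fingers; the grasp point (between the pads) lies 19 mm behind it (r.grasp_offset is the distance from the TCP to the grasp point, in m); x points along the fingers, y is the direction in which the jaws open and shut, and the axes are right-handed (so a half turn about x gives the same grasp; the last joint's range is limited). The gripper opens to 87 mm and grips with 3 to 60 N. Pads are 19 mm wide; open, the fingers measure 117 mm over their backs; the gripper's body (75 mm by 190 mm) begins 51 mm behind the grasp point.
Start: joints at [1.295, 0.332, -0.065, 1.46, 0.022, 1.35, -0.088], TCP at [0.156, -0.605, 0.223] pointing down, gripper open.
Joint ranges: [-2.6, 2.6], [-0.5, 2.12], [-1.47, 1.34], [0.16, 2.42], [-1.27, 4.41], [0.06, 2.06], [-2.6, 2.6]. Speed limits (rad/s): [2.22, 2.22, 2.79, 2.79, 3.14, 3.14, 3.14].

INTERFACE

Orientations are given as a unit quaternion [x, y, z, w].
In Python, from bench import r, vision, close_job gives the robot as it stands. The module is installed in compiled form; this text tells all that it offers.
- The arm moves only by the shell command python3 -m pendant 'ROWS' [OPENING] [FORCE]. ROWS is text: rows parted by semicolons, each of 6 numbers parted by spaces: the shift along the tool's x, y, z in units of 0.25 m (1.0 is 0.25 m), then the turn, a rotation vector about the tool's x, y, z in units of 1.5 rad (1.0 is 1.5 rad). A call has 1 to 8 rows; each row is the pose to reach, as a shift and turn from the pose commanded when the call began, along the tool's axes at that moment; what a row does not reach only later rows make up. A row lasts 1/10 s, in which the tool goes at most 50 mm and 8.59 degrees, less where a joint would pass 70% of its speed; a pose out of reach is approached as far as the arm can. A call with a number of a shift or a turn outside -1 to 1 is refused whole. A call with a gripper value outside its range is refused whole. OPENING is the gripper command: -1 is shut, 1 is fully open, values between are in proportion, set as the call begins (- or left out, the last holds). The fingers move at their own pace and stop on an object; FORCE is the grip in N (left out, the last holds). Time passes only in rows, so rows that repeat a pose let the fingers close. It gives the time, the measured TCP pose, the force and the opening at its end, in the units of the state.
- r.read_state(): the state, without advancing time (a new reading comes with each control period).
- vision.camera(name): name is "scene" or "top" or "wrist"; returns (picture, depth): 480x640x3 uint8, blue, green, red; 480x640 float32, m along the optical axis (not along the pixel's ray), 0 where there is no reading.
- vision.get_calibration(name): a dict with "camera_matrix" (3x3 intrinsics, pixels), "rvec" (rotation vector, rad) and "tvec" (3), from world to camera coordinates, as OpenCV has them. Camera axes: x right, y down, z forward; pixel columns grow to the right and rows downward; lengths in m; the calibration is good to about 2 mm. A picture is of the moment at which its call begins: read the wrist's pose just before it. get_calibration takes no time and is no camera call; for the wrist camera it gives the pose at the moment of the call.
- close_job(): hands the job in, once; it reports no verdict.
The state is a dict: "time": time; "joint_positions": joint angles; "joint_vel": joint speeds; "joint_torque": joint torques, N m; "ee_pos": TCP position; "eef_rot": TCP orientation; "ft_force": force on the tool from outside, world axes, zero at the start; "torque": the same for the moment, N m; "width": finger opening in m.
Only numpy, scipy, OpenCV 4.12 (cv2) and the standard library are available. Lean on these libraries where they do the work, as an engineer would, in place of code of your own. Each camera call takes 0.05 s, during which the arm holds its last target. There are 200 camera calls.

## Working session

There is one attempt and no reset: what is moved stays moved. The work goes in short steps, Python scripts to look and compute and a shell command to move; the robot and the scene stay as the last step left them, time stands still between calls to the robot, and variables do not carry over. Pictures are saved under pics/ and viewed, about 8 in all and at most 12, crops included, and the job is handed in when it is done.

```bash
mkdir -p pics; cat > h.py <<'E'
from bench import r, vision
import numpy as np, cv2
from scipy.spatial.transform import Rotation as R
def cam(n):
    c=vision.get_calibration(n); M=cv2.Rodrigues(np.array(c["rvec"],float))[0]
    return np.array(c["camera_matrix"],float),M,np.array(c["tvec"],float).ravel()
def plane(n,uv,z,c=None):
    K,M,t=c or cam(n); d=M.T@np.linalg.solve(K,[uv[0],uv[1],1.]); o=-M.T@t
    return o+d*(z-o[2])/d[2]
def cloud(n,depth,c=None):
    K,M,t=c or cam(n); v,u=np.indices(depth.shape)
    p=np.stack([(u-K[0,2])/K[0,0]*depth,(v-K[1,2])/K[1,1]*depth,depth],-1)
    return (p-t)@M
def rows(dpos,dR=None):
    """world shift -> tool units"""
    s=r.read_state(); Q=R.from_quat(s["eef_rot"])
    return Q.inv().apply(dpos)/0.25
E
python3 - <<'E'
from h import *
s=r.read_state(); print(s["time"],s["ee_pos"],R.from_quat(s["eef_rot"]).as_matrix().round(3),s["ft_force"],s["width"])
for n in("scene","top"):
    c=cam(n); im,d=vision.camera(n); cv2.imwrite(f"pics/{n}0.png",im); np.save(f"pics/{n}0.npy",d); print(n,c[0].round(1).tolist(),(-c[1].T@c[2]).round(3), c[1][2].round(2))
E
```

```text
0.0 [ 0.15622754 -0.60477264  0.22173605] [[-0.     0.25  -0.968]
 [ 0.001 -0.968 -0.25 ]
 [-1.    -0.001  0.   ]] [-0.41713372  0.06427138  0.24789289] 0.0868734499528097
scene [[509.5, 0.0, 309.1], [0.0, 509.5, 239.1], [0.0, 0.0, 1.0]] [1.219 0.097 1.218] [-0.54 -0.07 -0.84]
top [[490.0, 0.0, 319.0], [0.0, 490.0, 235.7], [0.0, 0.0, 1.0]] [0.435 0.002 1.653] [ 0.06 -0.01 -1.  ]
```

View pics/top0.png

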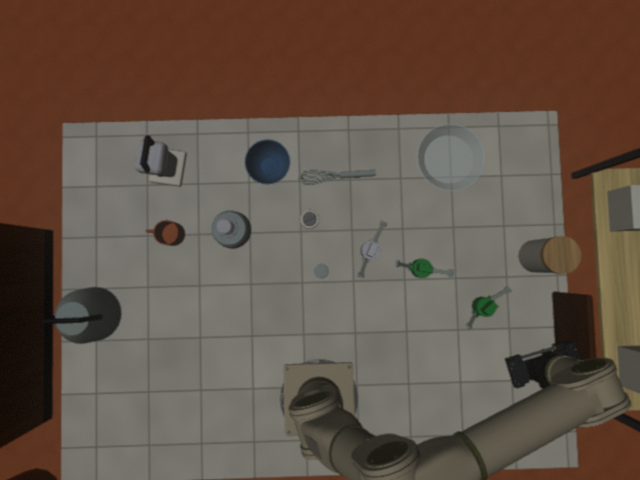

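View pics/scene0.png

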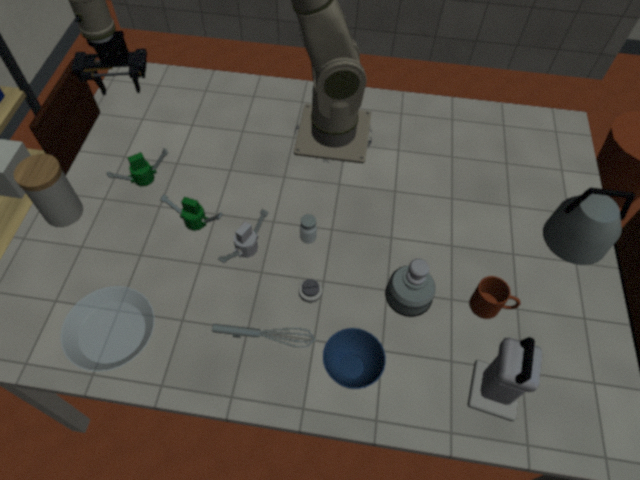

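Top view: the only metal cap is at (371,250), with its arms towards (383,223) and (361,275). The green look-alikes are at (421,268) and (485,307). The tank is at (230,228) with its neck top at (223,227). The mug, salt, timer, whisk and bowl are clear. I'll measure by depth and enlarge the cap.

```bash
python3 - <<'E'
from h import *
for n in("top","scene"):
    d=np.load(f"pics/{n}0.npy"); P=cloud(n,d); ok=d>0
    def blob(name,cx,cy,rad,z0,z1):
        m=ok&(np.hypot(P[...,0]-cx,P[...,1]-cy)<rad)&(P[...,2]>z0)&(P[...,2]<z1)
        q=P[m]; 
        if len(q)<4: print(n,name,"few",len(q)); return
        mr=cv2.minAreaRect((q[:,:2]*1000).astype(np.float32))
        print(n,name,len(q),"mean",q.mean(0).round(4),"rect",np.round(mr[0],1),np.round(mr[1],1),round(mr[2],1))
    c0=P[250,371] if n=="top" else P[235,246]; t0=P[227,223] if n=="top" else P[268,419]
    print(n,c0,t0)
    blob("captop",c0[0],c0[1],.06,.09,.12)
    blob("grip+arms",c0[0],c0[1],.14,.055,.085)
    blob("neck",t0[0],t0[1],.05,.15,.18)
    for nm,uv in dict(bowl=(267,162),timer=(309,219),whisk=(340,176),salt=(321,271),mug=(168,233)).items():
        if n=="top": print(nm,plane(n,uv,.05).round(3))
im=cv2.imread("pics/top0.png"); a=cv2.resize(im[205:305,320:440],None,fx=4,fy=4,interpolation=cv2.INTER_CUBIC)
im=cv2.imread("pics/scene0.png"); b=cv2.resize(im[195:275,200:280],None,fx=4,fy=5,interpolation=cv2.INTER_CUBIC)
cv2.imwrite("pics/crop1.png",np.hstack([a,b]))
E
```

```text
top [ 0.47926627 -0.18058813  0.10703119] [0.56025604 0.27397603 0.1656879 ]
top captop 101 mean [ 0.4827 -0.184   0.1011] rect [ 482.4 -184.3] [22.1 43.6] 64.6
top grip+arms 283 mean [ 0.4745 -0.1957  0.0647] rect [ 486.8 -196. ] [159.5 155. ] 13.2
top neck 198 mean [0.5636 0.2723 0.1637] rect [563.6 272.7] [45.8 45.7] 48.7
bowl [0.781 0.146 0.05 ]
timer [0.588 0.013 0.05 ]
whisk [ 0.728 -0.093  0.05 ]
salt [ 0.417 -0.022  0.05 ]
mug [0.555 0.475 0.05 ]
scene [ 0.49535512 -0.17236053  0.08474302] [0.56969538 0.27615038 0.16093615]
scene captop 144 mean [ 0.4876 -0.18    0.098 ] rect [ 485.8 -179.5] [25.7 45.7] 58.2
scene grip+arms 336 mean [ 0.4815 -0.1882  0.0665] rect [ 489.9 -191.3] [158.8 157.2] 13.9
scene neck 310 mean [0.5705 0.2756 0.162 ] rect [568.2 276. ] [46.6 48.5] 58.4
```

View pics/crop1.png

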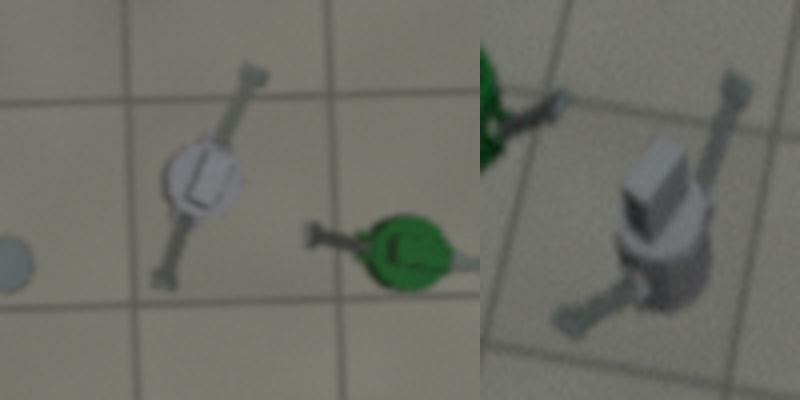

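The crop shows a bare-metal cap standing upright, with both arms up and the grip block along the arm line. It is not green, so it is the right one. The two views agree to about 4 mm: cap about (0.484, -0.182), neck about (0.566, 0.274). I'll move above the cap.

```bash
python3 -m pendant '-0.15 -0.655 -0.846 0 0 0;-0.15 -0.655 -0.846 0 0 0;-0.15 -0.655 -0.846 0 0 0;-0.15 -0.655 -0.846 0 0 0;-0.15 -0.655 -0.846 0 0 0;-0.15 -0.655 -0.846 0 0 0;-0.15 -0.655 -0.846 0 0 0' 1 10
python3 -m pendant '0 -0.655 -0.846 0.465 0 0;0 -0.655 -0.846 0.465 0 0;0 -0.655 -0.846 0.465 0 0;0 -0.655 -0.846 0.465 0 0;0 -0.655 -0.846 0.465 0 0;0 -0.655 -0.846 0.465 0 0;0 -0.655 -0.846 0.465 0 0;0 -0.655 -0.846 0.465 0 0'
python3 - <<'E'
from h import *
s=r.read_state(); print(s["time"],s["ee_pos"],R.from_quat(s["eef_rot"]).as_matrix().round(3),s["joint_positions"],s["ft_force"])
c=cam("wrist"); im,d=vision.camera("wrist"); cv2.imwrite("pics/w1.png",im); np.save("pics/w1.npy",d)
P=cloud("wrist",d,c); print((-c[1].T@c[2]).round(3),c[1][2].round(2))
for a,b in((.093,.107),(.05,.06)):
    m=(d>0)&(P[...,2]>a)&(P[...,2]<b)&(np.hypot(P[...,0]-.484,P[...,1]+.182)<.045); q=P[m]
    if len(q)>9:
        mr=cv2.minAreaRect((q[:,:2]*1000).astype(np.float32)); print(len(q),q.mean(0),mr)
E
```

```text
time: 0.8
ee_pos: [0.3228, -0.3909, 0.2606]
eef_rot: [0.702, 0.091, -0.701, 0.091]
ft_force: [0.5, -0.8, -0.2]
width: 0.0872
time: 1.6
ee_pos: [0.4841, -0.1822, 0.2595]
eef_rot: [-0.689, 0.155, 0.69, 0.155]
ft_force: [-0.9, -0.6, -0.2]
width: 0.0872
1.6 [ 0.48407142 -0.182169    0.25949241] [[-0.001 -0.429 -0.903]
 [ 0.    -0.903  0.429]
 [-1.     0.     0.001]] [ 0.71727018  0.1070138  -0.47707624  1.66414683  0.04986575  1.38349028
 -1.78072861] [-0.88463851 -0.61506545 -0.2337441 ]
[ 0.547 -0.212  0.421] [-0.23  0.11 -0.97]
971 [ 0.48573091 -0.18557339  0.09912346] ((484.87115478515625, -185.1978759765625), (22.070974349975586, 43.148738861083984), 64.4623794555664)
1359 [ 0.48811873 -0.18668072  0.05531821] ((485.90631103515625, -185.90858459472656), (60.84673309326172, 57.85292434692383), 64.00588989257812)
```

View pics/w1.png

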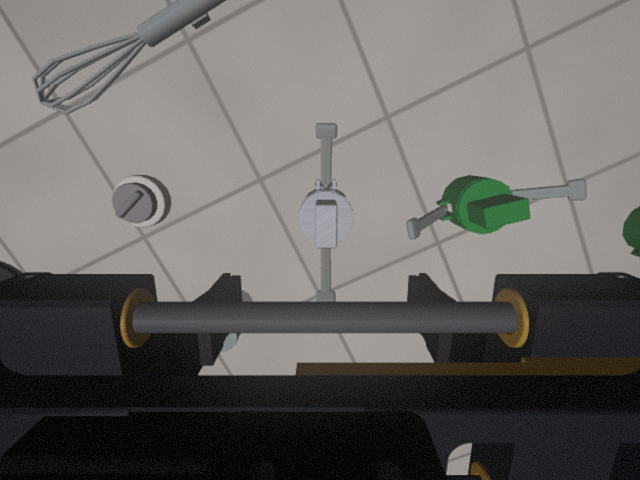

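The wrist view shows the cap aligned with the jaws at (326,216), the green look-alike clear at (412,228) and beyond. The measured position (0.485, -0.185) and heights of 0.099 and 0.055 fit. I'll descend with a narrower opening and grip.

```bash
python3 -m pendant '0.15 0.008 -0.011 0 0 0;0.3 0.008 -0.011 0 0 0;0.45 0.008 -0.011 0 0 0;0.58 0.008 -0.011 0 0 0;0.68 0.008 -0.011 0 0 0;0.75 0.008 -0.011 0 0 0;0.794 0.008 -0.011 0 0 0;0.794 0.008 -0.011 0 0 0' 0.4 40
python3 -m pendant '0 0 0 0 0 0;0 0 0 0 0 0;0 0 0 0 0 0;0 0 0 0 0 0;0 0 0 0 0 0;0 0 0 0 0 0;0 0 0 0 0 0' -1 45
```

```text
time: 2.45
ee_pos: [0.4842, -0.1863, 0.0603]
eef_rot: [-0.689, 0.157, 0.69, 0.157]
ft_force: [0.3, 0.1, -0.4]
width: 0.0611
time: 3.15
ee_pos: [0.4857, -0.1851, 0.0616]
eef_rot: [0.69, -0.156, -0.69, -0.156]
ft_force: [0.8, -0.0, 0.3]
width: 0.0218
```

```bash
python3 -m pendant '-0.08 0 0 0 0 0;-0.2 0 0 0 0 0;-0.36 0 0 0 0 0;-0.52 0 0 0 0 0;-0.68 0 0 0 0 0;-0.8 0 0 0 0 0;-0.88 0 0 0 0 0;-0.88 0 0 0 0 0'
python3 - <<'E'
from h import *
s=r.read_state(); print(s["ee_pos"],s["ft_force"],s["width"],R.from_quat(s["eef_rot"]).as_matrix().round(3))
print(rows(np.array([.566,.274,s["ee_pos"][2]])-s["ee_pos"]))
E
```

```text
time: 3.95
ee_pos: [0.4866, -0.1854, 0.2838]
eef_rot: [0.691, -0.156, -0.688, -0.156]
ft_force: [0.5, -0.6, -3.6]
width: 0.0223
[ 0.48657208 -0.18544167  0.28383675] [ 0.54992933 -0.55144344 -3.55785096] 0.022315326572487772 [[ 0.004 -0.43  -0.903]
 [-0.002 -0.903  0.43 ]
 [-1.    -0.    -0.004]]
[-0.00193862 -1.79571693  0.50371018]
```

```bash
python3 -m pendant '0 -0.1 0.05 0 0 0;0 -0.22 0.12 0 0 0;0 -0.36 0.2 0 0 0;0 -0.5 0.27 0 0 0;0 -0.62 0.33 0 0 0;0 -0.7 0.38 0 0 0;0 -0.72 0.39 0 0 0'
python3 -m pendant '0 -0.1 0.05 0 0 0;0 -0.22 0.12 0 0 0;0 -0.36 0.2 0 0 0;0 -0.5 0.27 0 0 0;0 -0.62 0.33 0 0 0;0 -0.7 0.38 0 0 0;0 -0.72 0.39 0 0 0;0 -0.72 0.39 0 0 0'
python3 - <<'E'
from h import *
s=r.read_state(); print(s["ee_pos"],s["ft_force"],s["width"],s["joint_positions"])
c=cam("wrist"); im,d=vision.camera("wrist"); cv2.imwrite("pics/w2.png",im); np.save("pics/w2.npy",d)
P=cloud("wrist",d,c)
for a,b in((.155,.172),(.098,.115)):
    m=(d>0)&(P[...,2]>a)&(P[...,2]<b)&(np.hypot(P[...,0]-.567,P[...,1]-.274)<.04); q=P[m]
    if len(q)>9:
        print(len(q),q.mean(0),cv2.minEnclosingCircle((q[:,:2]*1000).astype(np.float32)),cv2.minAreaRect((q[:,:2]*1000).astype(np.float32)))
E
```

```text
time: 4.65
ee_pos: [0.4739, 0.0224, 0.2799]
eef_rot: [-0.689, 0.154, 0.691, 0.154]
ft_force: [-0.2, -0.8, -3.5]
width: 0.0216
time: 5.45
ee_pos: [0.4637, 0.2244, 0.2799]
eef_rot: [-0.689, 0.156, 0.691, 0.155]
ft_force: [0.0, -0.4, -3.8]
width: 0.0219
[0.46372888 0.22440282 0.27994106] [ 0.02637042 -0.37752298 -3.75853251] 0.02187149548478613 [ 0.06369458  0.1112135  -0.646292    1.62686057  0.0671859   1.42824599
 -2.60238702]
2791 [0.56586158 0.27168686 0.16263221] ((566.3179931640625, 273.0746154785156), 24.199251174926758) ((565.9952392578125, 272.9567565917969), (47.52667999267578, 47.15053939819336), 50.815086364746094)
986 [0.5600952  0.25875932 0.10942423] ((565.938232421875, 272.7916564941406), 31.694786071777344) ((562.249755859375, 264.95013427734375), (45.21165466308594, 62.68748092651367), 64.16319274902344)
```

View pics/w2.png

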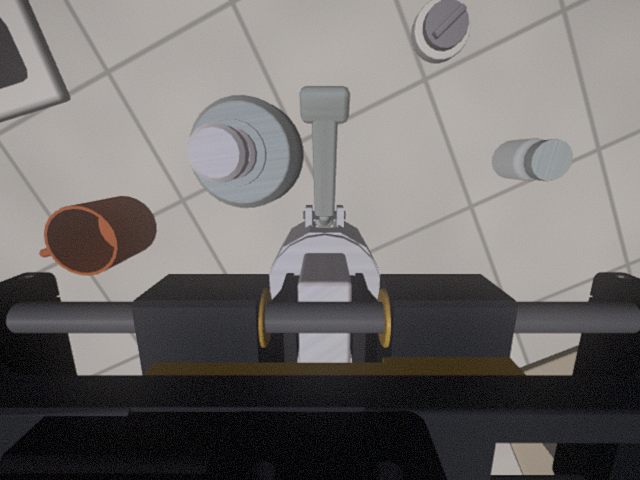

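The wrist view shows the neck top at (222,152), unobstructed, and the cap held straight. Neck centre is (0.566, 0.273) from both the top and the flange. Joint 7 is at its limit, so I'll turn back by about 86° first, which also suits the later arm pushes.

```bash
python3 -m pendant '0 0 0 -0.08 0 0;0 0 0 -0.18 0 0;0 0 0 -0.28 0 0;0 0 0 -0.38 0 0;0 0 0 -0.46 0 0;0 0 0 -0.5 0 0'
python3 -m pendant '0 0 0 -0.08 0 0;0 0 0 -0.18 0 0;0 0 0 -0.28 0 0;0 0 0 -0.38 0 0;0 0 0 -0.46 0 0;0 0 0 -0.5 0 0;0 0 0 -0.5 0 0'
python3 - <<'E'
from h import *
s=r.read_state(); print(s["time"],s["ee_pos"],s["ft_force"],s["width"],s["joint_positions"].round(3),R.from_quat(s["eef_rot"]).as_matrix().round(3))
print(rows(np.array([.566,.273,s["ee_pos"][2]])-s["ee_pos"]))
E
```

```text
time: 6.1
ee_pos: [0.4649, 0.2217, 0.2808]
eef_rot: [-0.698, -0.108, 0.699, -0.108]
ft_force: [-0.3, -0.1, -2.8]
width: 0.0218
time: 6.8
ee_pos: [0.4649, 0.2218, 0.2809]
eef_rot: [-0.611, -0.355, 0.612, -0.356]
ft_force: [-0.7, 0.0, -2.9]
width: 0.0218
6.8 [0.46486063 0.22183578 0.28085238] [-0.67527696  0.0496717  -2.94223839] 0.02184387375493983 [ 0.159  0.122 -0.747  1.623  0.084  1.431 -1.113] [[-0.001  0.869 -0.495]
 [-0.001 -0.495 -0.869]
 [-1.    -0.     0.001]]
[-0.00044134  0.25035368 -0.3779868 ]
```

```bash
python3 -m pendant '0 0.06 -0.08 0 0 0;0 0.13 -0.19 0 0 0;0 0.19 -0.29 0 0 0;0 0.23 -0.35 0 0 0;0 0.25 -0.378 0 0 0;0 0.25 -0.378 0 0 0;0 0.25 -0.378 0 0 0'
python3 - <<'E'
from h import *
s=r.read_state(); print(s["ee_pos"],s["joint_positions"].round(3))
for n in("top","scene"):
    c=cam(n); im,d=vision.camera(n); P=cloud(n,d,c)
    m=(d>0)&(P[...,2]>.07)&(P[...,2]<.2)&(np.hypot(P[...,0]-.566,P[...,1]-.273)<.11)
    cv2.imwrite(f"pics/{n}1.png",im)
im=cv2.imread("pics/scene1.png")[150:350,320:520]; cv2.imwrite("pics/crop2.png",cv2.resize(im,None,fx=3,fy=3))
E
```

```text
time: 7.5
ee_pos: [0.565, 0.2744, 0.2815]
eef_rot: [-0.611, -0.356, 0.611, -0.356]
ft_force: [0.1, -0.2, -2.8]
width: 0.0216
[0.56500475 0.27441467 0.2814595 ] [ 0.003  0.404 -0.726  1.327  0.265  1.508 -1.216]
```

View pics/crop2.png

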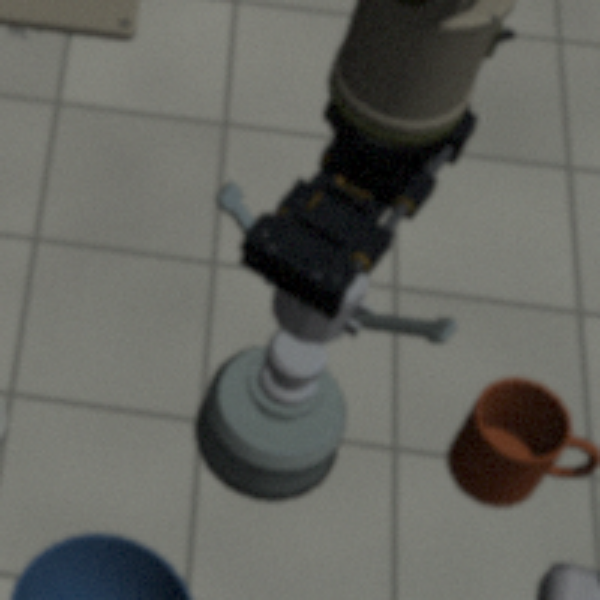

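The cap hangs directly over the neck (scene crop: cap at (310,310), neck at (297,350)), with the mug clear. I'll lower it, checking the force.

```bash
python3 -m pendant '0.05 0 0 0 0 0;0.12 0 0 0 0 0;0.18 0 0 0 0 0;0.2 0 0 0 0 0;0.22 0 0 0 0 0;0.24 0 0 0 0 0;0.24 0 0 0 0 0'
python3 -m pendant '0.015 0 0 0 0 0;0.03 0 0 0 0 0;0.045 0 0 0 0 0;0.06 0 0 0 0 0;0.06 0 0 0 0 0'
```

```text
time: 8.3
ee_pos: [0.5656, 0.275, 0.2212]
eef_rot: [0.611, 0.356, -0.611, 0.356]
ft_force: [0.9, -0.3, -3.7]
width: 0.0217
time: 8.8
ee_pos: [0.5657, 0.2749, 0.2061]
eef_rot: [0.611, 0.356, -0.611, 0.356]
ft_force: [3.2, 0.9, -5.5]
width: 0.0217
```

```bash
python3 -m pendant '0 0.004 -0.004 0 0 0;0 0.004 -0.004 0 0 0;0.02 0.004 -0.004 0 0 0;0.04 0.004 -0.004 0 0 0;0.05 0.004 -0.004 0 0 0;0.06 0.004 -0.004 0 0 0;0.06 0.004 -0.004 0 0 0'
```

```text
time: 9.5
ee_pos: [0.5666, 0.2753, 0.191]
eef_rot: [-0.611, -0.356, 0.611, -0.356]
ft_force: [0.6, -1.0, -2.8]
width: 0.0214
```

```bash
for i in 1; do python3 -m pendant '0.01 0 0 0 0 0;0.02 0 0 0 0 0;0.03 0 0 0 0 0;0.04 0 0 0 0 0;0.04 0 0 0 0 0'; done
python3 -m pendant '0.005 0 0 0 0 0;0.01 0 0 0 0 0;0.015 0 0 0 0 0;0.02 0 0 0 0 0;0.02 0 0 0 0 0'
```

```text
time: 10.0
ee_pos: [0.5672, 0.2753, 0.1818]
eef_rot: [0.611, 0.356, -0.611, 0.356]
ft_force: [1.7, -1.1, 1.4]
width: 0.0218
time: 10.5
ee_pos: [0.5672, 0.2754, 0.1769]
eef_rot: [0.611, 0.356, -0.611, 0.356]
ft_force: [1.8, -1.3, 6.7]
width: 0.0219
```

Contact: the force rose from -2.8 to +6.7 N, about 9.5 N of push. Continuing in small steps.

```bash
python3 -m pendant '0.004 0 0 0 0 0;0.008 0 0 0 0 0;0.012 0 0 0 0 0;0.012 0 0 0 0 0'
python3 -m pendant '0.004 0 0 0 0 0;0.008 0 0 0 0 0;0.012 0 0 0 0 0;0.012 0 0 0 0 0'
```

```text
time: 10.9
ee_pos: [0.5673, 0.2755, 0.1743]
eef_rot: [0.611, 0.356, -0.611, 0.356]
ft_force: [0.5, -2.2, 7.3]
width: 0.0218
time: 11.3
ee_pos: [0.5673, 0.2755, 0.1716]
eef_rot: [0.612, 0.356, -0.61, 0.356]
ft_force: [-0.2, -2.8, 9.5]
width: 0.0217
```

```bash
python3 -m pendant '0.004 0 0 0 0 0;0.008 0 0 0 0 0;0.012 0 0 0 0 0;0.012 0 0 0 0 0'
python3 -m pendant '0.004 0 0 0 0 0;0.008 0 0 0 0 0;0.012 0 0 0 0 0;0.012 0 0 0 0 0'
```

```text
time: 11.7
ee_pos: [0.5673, 0.2758, 0.1689]
eef_rot: [0.612, 0.356, -0.61, 0.356]
ft_force: [0.0, -2.5, 11.5]
width: 0.0222
time: 12.1
ee_pos: [0.5673, 0.2761, 0.1655]
eef_rot: [0.612, 0.356, -0.61, 0.356]
ft_force: [1.1, 0.3, 7.1]
width: 0.0218
```

It snapped: force dropped from 11.5 to 7.1 N. Pressing on.

```bash
python3 -m pendant '0.004 0 0 0 0 0;0.008 0 0 0 0 0;0.012 0 0 0 0 0;0.012 0 0 0 0 0'
python3 -m pendant '0.004 0 0 0 0 0;0.008 0 0 0 0 0;0.012 0 0 0 0 0;0.012 0 0 0 0 0'
```

```text
time: 12.5
ee_pos: [0.5673, 0.2762, 0.1627]
eef_rot: [0.612, 0.356, -0.61, 0.356]
ft_force: [-0.1, -0.6, 10.0]
width: 0.0216
time: 12.9
ee_pos: [0.5674, 0.2761, 0.1601]
eef_rot: [0.612, 0.356, -0.61, 0.356]
ft_force: [1.0, -0.9, 12.4]
width: 0.0214
```

```bash
python3 -m pendant '0.004 0 0 0 0 0;0.008 0 0 0 0 0;0.012 0 0 0 0 0;0.012 0 0 0 0 0;0.012 0 0 0 0 0'
```

```text
time: 13.4
ee_pos: [0.5675, 0.2762, 0.1595]
eef_rot: [0.612, 0.356, -0.61, 0.356]
ft_force: [-7.1, -6.5, 29.1]
width: 0.0216
```

Hard stop at z 0.1595. The expected home height with the neck sunk 16 mm is 0.175 − 0.016 = 0.159. Easing off until the force is neutral.

```bash
python3 -m pendant '-0.016 0 0 0 0 0;-0.03 0 0 0 0 0;-0.045 0 0 0 0 0;-0.06 0 0 0 0 0;-0.07 0 0 0 0 0;-0.07 0 0 0 0 0'
```

```text
time: 14.0
ee_pos: [0.567, 0.2759, 0.1732]
eef_rot: [0.611, 0.356, -0.61, 0.356]
ft_force: [4.6, 2.3, 0.8]
width: 0.0215
```

```bash
python3 -m pendant '0 0 0 0 0 0;0 0 0 0 0 0;0 0 0 0 0 0;0 0 0 0 0 0' 0.3
python3 -m pendant '-0.06 0 0 0 0 0;-0.15 0 0 0 0 0;-0.25 0 0 0 0 0;-0.36 0 0 0 0 0;-0.44 0 0 0 0 0;-0.48 0 0 0 0 0;-0.48 0 0 0 0 0'
python3 - <<'E'
from h import *
s=r.read_state(); print(s["ee_pos"],s["joint_positions"].round(3),R.from_quat(s["eef_rot"]).as_matrix().round(3))
c=cam("wrist"); im,d=vision.camera("wrist"); cv2.imwrite("pics/w3.png",im); P=cloud("wrist",d,c)
print("cam",(-c[1].T@c[2]).round(3))
for a,b in((.205,.225),(.162,.178),(.104,.114)):
    m=(d>0)&(P[...,2]>a)&(P[...,2]<b)&(np.hypot(P[...,0]-.567,P[...,1]-.275)<.045); q=P[m]
    if len(q)>9: print(len(q),q.mean(0),np.median(q[:,2]),cv2.minAreaRect((q[:,:2]*1000).astype(np.float32)))
for a in (.18,.19,.2):
    m=(d>0)&(abs(P[...,2]-a)<.006)&(abs(np.hypot(P[...,0]-.567,P[...,1]-.275)-.085)<.03); print(a,m.sum(),P[m].mean(0) if m.any() else 0)
E
```

```text
time: 14.4
ee_pos: [0.5664, 0.2752, 0.1726]
eef_rot: [-0.611, -0.356, 0.611, -0.356]
ft_force: [-0.0, -0.2, -0.3]
width: 0.0462
time: 15.1
ee_pos: [0.5671, 0.2759, 0.2948]
eef_rot: [0.612, 0.356, -0.61, 0.356]
ft_force: [0.4, -0.2, -0.4]
width: 0.0565
[0.56710224 0.27585143 0.29484446] [-0.003  0.404 -0.726  1.299  0.265  1.532 -1.213] [[ 0.002  0.87  -0.493]
 [ 0.001 -0.493 -0.87 ]
 [-1.     0.001 -0.002]]
cam [0.601 0.336 0.456]
1594 [0.56703457 0.27531247 0.21119423] 0.21130408926615762 ((566.2801513671875, 274.3917541503906), (43.89305114746094, 21.89963150024414), 60.99207305908203)
2094 [0.5691356  0.27858044 0.16742246] 0.1674118163976962 ((567.3955688476562, 275.95220947265625), (57.97983932495117, 61.6806640625), 60.76245880126953)
21 [0.58620861 0.28924578 0.10883435] 0.10710712574071432 ((584.3736572265625, 291.2129821777344), (12.071968078613281, 50.36705780029297), 44.7742805480957)
0.18 693 [0.59593608 0.32645962 0.18045798]
0.19 212 [0.52371709 0.19790937 0.18641522]
0.2 0 0
```

View pics/w3.png

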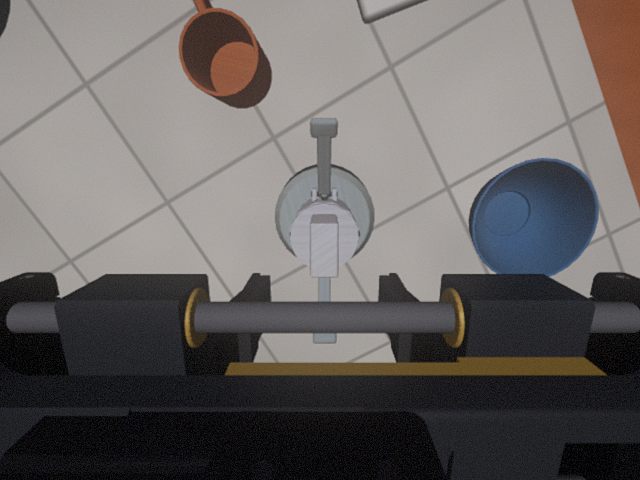

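Block top reads 0.2113 and cap top 0.1674. The wrist camera has been reading 1–1.5 mm low, so the cap is home, centred at (0.567, 0.275), arms up at (323,127) and (325,335). Next: shut the fingers and go above the far arm (tool -z side), at r≈97 mm.

```bash
python3 -m pendant '0 0 -0.08 0 0 0;0 0 -0.2 0 0 0;0 0 -0.3 0 0 0;0 0 -0.37 0 0 0;0.08 0 -0.388 0 0 0;0.18 0 -0.388 0 0 0;0.28 0 -0.388 0 0 0;0.32 0 -0.388 0 0 0' -1 20
python3 -m pendant '0.05 0 0 0 0 0;0.1 0 0 0 0 0;0.15 0 0 0 0 0;0.2 0 0 0 0 0;0.25 0 0 0 0 0;0.28 0 0 0 0 0;0.28 0 0 0 0 0'
```

```text
time: 15.95
ee_pos: [0.6134, 0.3587, 0.2087]
eef_rot: [-0.609, -0.356, 0.613, -0.356]
ft_force: [0.2, -1.0, -0.5]
width: 0.0032
time: 16.65
ee_pos: [0.6141, 0.3591, 0.1413]
eef_rot: [-0.61, -0.356, 0.612, -0.356]
ft_force: [-0.4, 1.0, 0.7]
width: 0.0001
```

```bash
python3 -m pendant '0.03 0 0 0 0 0;0.06 0 0 0 0 0;0.09 0 0 0 0 0;0.12 0 0.01 0 0 0;0.13 0 0.02 0 0 0;0.14 0 0.03 0 0 0;0.15 0 0.04 0 0 0;0.155 0 0.04 0 0 0'
```

```text
time: 17.45
ee_pos: [0.6095, 0.3509, 0.1043]
eef_rot: [-0.611, -0.356, 0.611, -0.356]
ft_force: [-0.5, 1.8, 2.5]
width: 0.0003
```

```bash
python3 -m pendant '0.01 0 0 0 0 0;0.02 0 0 0 0 0;0.025 0 0 0 0 0;0.025 0 0 0 0 0'
python3 -m pendant '0.005 0 0 0 0 0;0.01 0 0 0 0 0;0.01 0 0 0 0 0'
```

```text
time: 17.85
ee_pos: [0.6096, 0.3508, 0.0977]
eef_rot: [-0.611, -0.356, 0.611, -0.356]
ft_force: [0.3, 0.4, 2.3]
width: 0.0005
time: 18.15
ee_pos: [0.6096, 0.351, 0.0953]
eef_rot: [-0.611, -0.356, 0.611, -0.356]
ft_force: [0.5, 0.4, 2.4]
width: 0.0004
```

```bash
python3 -m pendant '0.008 0 0 0 0 0;0.016 0 0 0 0 0;0.016 0 0 0 0 0'
python3 -m pendant '0.006 0 0 0 0 0;0.012 0 0 0 0 0;0.012 0 0 0 0 0'
```

```text
time: 18.45
ee_pos: [0.6095, 0.3509, 0.0911]
eef_rot: [-0.611, -0.356, 0.611, -0.356]
ft_force: [-0.0, 0.7, 2.5]
width: 0.0003
time: 18.75
ee_pos: [0.6096, 0.351, 0.0882]
eef_rot: [-0.611, -0.356, 0.611, -0.356]
ft_force: [0.6, -0.3, 2.1]
width: 0.0006
```

```bash
python3 -m pendant '0.006 0 0 0 0 0;0.012 0 0 0 0 0;0.012 0 0 0 0 0'
python3 -m pendant '0.006 0 0 0 0 0;0.012 0 0 0 0 0;0.012 0 0 0 0 0'
```

```text
time: 19.05
ee_pos: [0.6096, 0.3512, 0.0853]
eef_rot: [-0.611, -0.356, 0.611, -0.356]
ft_force: [0.8, 0.7, 2.5]
width: 0.0007
time: 19.35
ee_pos: [0.6098, 0.3513, 0.0826]
eef_rot: [0.611, 0.356, -0.611, 0.356]
ft_force: [0.5, 1.5, 4.1]
width: 0.0005
```

```bash
python3 -m pendant '0.004 0 0.004 0 0 0;0.006 0 0.008 0 0 0;0.006 0 0.008 0 0 0'
```

```text
time: 19.65
ee_pos: [0.6094, 0.3508, 0.082]
eef_rot: [0.612, 0.357, -0.61, 0.356]
ft_force: [3.0, 5.0, 5.5]
width: 0.0006
```

```bash
python3 -m pendant '0.004 0 0.004 0 0 0;0.006 0 0.006 0 0 0;0.006 0 0.006 0 0 0'
python3 -m pendant '-0.01 0 -0.03 0 0 0;-0.03 0 -0.07 0 0 0;-0.1 0 -0.1 0 0 0;-0.24 0 -0.1 0 0 0;-0.4 0 -0.1 0 0 0;-0.58 0 -0.1 0 0 0;-0.76 0 -0.08 0 0 0;-0.82 0 -0.05 0 0 0'
python3 - <<'E'
from h import *
s=r.read_state(); print(s["ee_pos"],s["joint_positions"].round(3))
C=np.array([.567,.275]); u=np.array([.493,.870]); w=np.array([-.87,.493])
for n in("wrist","scene","top"):
    c=cam(n); im,d=vision.camera(n); cv2.imwrite(f"pics/{n}4.png",im); P=cloud(n,d,c)
    a=(P[...,:2]-C)@u; b=(P[...,:2]-C)@w
    for nm,sg in(("far",1),("near",-1)):
        m=(d>0)&(sg*a>.068)&(sg*a<.1)&(abs(b)<.012)&(P[...,2]>.03)&(P[...,2]<.2)
        print(n,nm,m.sum(), (np.median(a[m]),np.median(P[m][:,2]), np.polyfit(a[m],P[m][:,2],1)) if m.sum()>9 else "")
    for z0,z1 in((.2,.225),(.16,.178)):
        m=(d>0)&(np.hypot(a,b)<.035)&(P[...,2]>z0)&(P[...,2]<z1); print(n,m.sum(),P[m].mean(0) if m.any() else "")
E
```

```text
time: 19.95
ee_pos: [0.6091, 0.3505, 0.0811]
eef_rot: [0.613, 0.357, -0.609, 0.356]
ft_force: [4.1, 7.6, 5.5]
width: 0.0002
time: 20.75
ee_pos: [0.6145, 0.3597, 0.2891]
eef_rot: [0.612, 0.356, -0.609, 0.356]
ft_force: [0.4, 0.9, 0.6]
width: 0.0004
[0.61445613 0.35969356 0.28906479] [-0.197  0.596 -0.695  1.047  0.369  1.607 -1.301]
wrist far 348 (np.float64(0.0802274020488241), np.float64(0.08462738873922057), array([-1.09366341,  0.1728509 ]))
wrist near 0 
wrist 59 [0.57450574 0.28815706 0.21036051]
wrist 0 
scene far 72 (np.float64(0.08159952664946178), np.float64(0.0863662440805861), array([-1.08455548,  0.17553543]))
scene near 84 (np.float64(-0.08158219750734724), np.float64(0.18695093334340265), array([-0.89538736,  0.11332947]))
scene 202 [0.57052518 0.27817217 0.2106463 ]
scene 281 [0.58047908 0.27259688 0.16844869]
top far 12 (np.float64(0.07799751828265136), np.float64(0.08665336232789171), array([-1.01734336,  0.16686441]))
top near 47 (np.float64(-0.08662612056462429), np.float64(0.19097354326508997), array([-0.89206504,  0.1115989 ]))
top 113 [0.56536825 0.273655   0.21260617]
top 153 [0.56824484 0.26253279 0.16875519]
```

```bash
python3 - <<'E'
import cv2,numpy as np
a=cv2.imread("pics/wrist4.png")[0:480,150:500]; b=cv2.resize(cv2.imread("pics/scene4.png")[180:340,340:500],(450,480))[:, :450]
cv2.imwrite("pics/crop4.png",np.hstack([a,b]))
E
```

```text
(no output)
```

View pics/crop4.png

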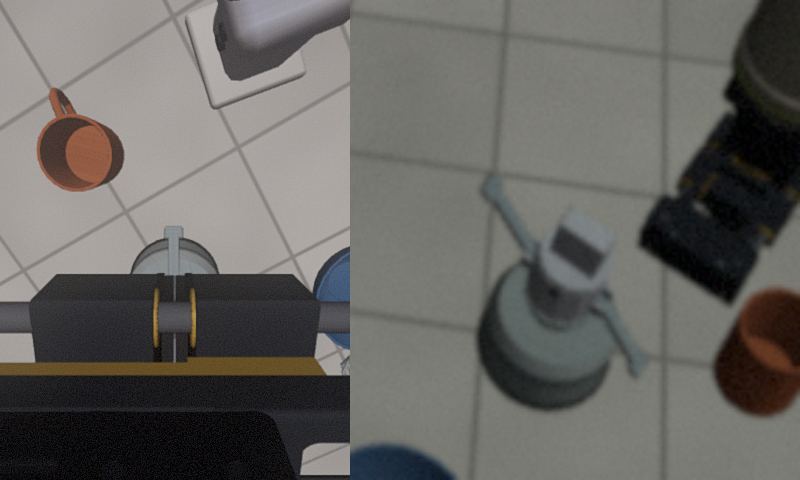

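Far arm is down: slope 46–47° below level, against a firm stop. The near arm is still up at (490,190) in the crop, and the cap is level. Crossing over to the near arm.

```bash
python3 -m pendant '0 0 0.08 0 0 0;0 0 0.2 0 0 0;0 0 0.35 0 0 0;0 0 0.5 0 0 0;0 0 0.63 0 0 0;0 0 0.73 0 0 0;0 0 0.776 0 0 0;0 0 0.776 0 0 0'
python3 -m pendant '0.1 0 0 0 0 0;0.22 0 0 0 0 0;0.3 0 0 0 0 0;0.34 0 0 0 0 0;0.34 0 0 0 0 0'
```

```text
time: 21.7
ee_pos: [0.5182, 0.1885, 0.2834]
eef_rot: [-0.611, -0.355, 0.612, -0.356]
ft_force: [-0.1, 0.6, 0.4]
width: 0.0004
time: 22.2
ee_pos: [0.5178, 0.1908, 0.1979]
eef_rot: [-0.61, -0.357, 0.612, -0.356]
ft_force: [-0.3, 0.5, 0.3]
width: 0.0007
```

```bash
python3 -m pendant '0.05 0 0 0 0 0;0.1 0 0 0 0 0;0.15 0 0 0 0 0;0.2 0 0 0 0 0;0.24 0 0 0 0 0;0.27 0 0 0 0 0;0.27 0 0 0 0 0'
python3 -m pendant '0.02 0 0 0 0 0;0.05 0 0 0 0 0;0.08 0 -0.01 0 0 0;0.1 0 -0.02 0 0 0;0.12 0 -0.03 0 0 0;0.135 0 -0.04 0 0 0;0.15 0 -0.045 0 0 0;0.15 0 -0.045 0 0 0'
```

```text
time: 22.9
ee_pos: [0.5182, 0.1901, 0.131]
eef_rot: [-0.611, -0.356, 0.611, -0.356]
ft_force: [0.6, -0.9, 1.7]
width: 0.0004
time: 23.7
ee_pos: [0.5238, 0.2, 0.094]
eef_rot: [-0.611, -0.356, 0.611, -0.356]
ft_force: [0.2, 0.2, 2.1]
width: 0.0006
```

```bash
python3 -m pendant '0.008 0 0 0 0 0;0.016 0 0 0 0 0;0.024 0 0 0 0 0;0.024 0 0 0 0 0'
python3 -m pendant '0.006 0 0 0 0 0;0.012 0 0 0 0 0;0.018 0 0 0 0 0;0.018 0 0 0 0 0'
```

```text
time: 24.1
ee_pos: [0.5241, 0.1999, 0.0885]
eef_rot: [0.611, 0.356, -0.611, 0.356]
ft_force: [-1.0, -0.7, 4.6]
width: 0.0002
time: 24.5
ee_pos: [0.5243, 0.2, 0.0845]
eef_rot: [0.611, 0.356, -0.611, 0.356]
ft_force: [-1.4, -1.3, 8.7]
width: 0.0006
```

```bash
python3 -m pendant '0.004 0 -0.006 0 0 0;0.008 0 -0.012 0 0 0;0.008 0 -0.012 0 0 0'

```

```text
time: 24.8
ee_pos: [0.5248, 0.2007, 0.0818]
eef_rot: [-0.61, -0.355, 0.612, -0.356]
ft_force: [-4.9, -6.6, 9.6]
width: 0.0004
```

```bash
python3 -m pendant '0.006 0 -0.006 0 0 0;0.01 0 -0.01 0 0 0;0.01 0 -0.01 0 0 0'

```

```text
time: 25.1
ee_pos: [0.5254, 0.2013, 0.0789]
eef_rot: [-0.609, -0.354, 0.614, -0.356]
ft_force: [-9.0, -11.9, 12.1]
width: 0.0007
```

That's 19 N and firm. Backing off and checking.

```bash
python3 -m pendant '-0.01 0 0.03 0 0 0;-0.03 0 0.08 0 0 0;-0.1 0 0.12 0 0 0;-0.24 0 0.14 0 0 0;-0.4 0 0.16 0 0 0;-0.58 0 0.2 0 0 0;-0.76 0 0.25 0 0 0;-0.88 0 0.3 0 0 0'
python3 - <<'E'
from h import *
s=r.read_state(); print(s["ee_pos"],s["ft_force"],s["joint_positions"].round(3))
C=np.array([.567,.275]); u=np.array([.493,.870]); w=np.array([-.87,.493])
for n in("wrist","scene","top"):
    c=cam(n); im,d=vision.camera(n); cv2.imwrite(f"pics/{n}5.png",im); P=cloud(n,d,c)
    a=(P[...,:2]-C)@u; b=(P[...,:2]-C)@w
    for nm,sg in(("far",1),("near",-1)):
        m=(d>0)&(sg*a>.07)&(sg*a<.1)&(abs(b)<.012)&(P[...,2]>.03)&(P[...,2]<.2)
        print(n,nm,m.sum(), (np.median(a[m]),np.median(P[m][:,2]), np.polyfit(a[m],P[m][:,2],1)) if m.sum()>9 else "")
    for z0,z1 in((.2,.225),(.16,.178)):
        m=(d>0)&(np.hypot(a,b)<.04)&(P[...,2]>z0)&(P[...,2]<z1); print(n,m.sum(),P[m].mean(0) if m.any() else "")
a=cv2.imread("pics/wrist5.png")[0:480,150:500]; b=cv2.resize(cv2.imread("pics/scene5.png")[180:340,340:500],(450,480))
cv2.imwrite("pics/crop5.png",np.hstack([a,b]))
E
```

```text
time: 25.9
ee_pos: [0.4894, 0.1392, 0.3026]
eef_rot: [0.612, 0.356, -0.61, 0.357]
ft_force: [1.0, 0.4, -0.2]
width: 0.0004
[0.48944002 0.13921189 0.30256982] [ 1.02275213  0.35514198 -0.22349619] [ 0.322  0.092 -0.729  1.603  0.062  1.468 -0.926]
wrist far 0 
wrist near 352 (np.float64(-0.08426565553588042), np.float64(0.08776315945371013), array([1.01973169, 0.17468018]))
wrist 2180 [0.56395765 0.2686263  0.21113377]
wrist 3099 [0.5638627  0.26859229 0.16739681]
scene far 78 (np.float64(0.08480290999302684), np.float64(0.09130575165569971), array([-0.83603791,  0.16281115]))
scene near 49 (np.float64(-0.08132941277361339), np.float64(0.08629888869552318), array([1.03005968, 0.17116708]))
scene 197 [0.56862925 0.27530326 0.21065269]
scene 278 [0.5800776  0.27226465 0.16828433]
top far 29 (np.float64(0.08166311430595323), np.float64(0.09291634749762512), array([-0.96504073,  0.17071906]))
top near 0 
top 82 [0.56708093 0.27513763 0.21276502]
top 96 [0.57952992 0.26855991 0.1687787 ]
```

View pics/crop5.png

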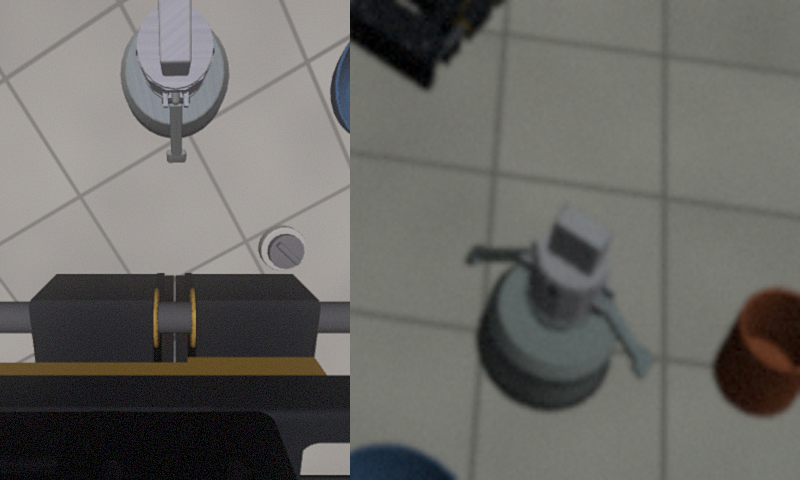

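Both arms are down. The far arm reads about 5 mm higher than before, perhaps because the cap moved within its clearance. I'll average a few frames to settle the angles.

```bash
python3 - <<'E'
from h import *
u=np.array([.493,.870]); w=np.array([-.87,.493])
for n in("scene","top"):
    c=cam(n); D=np.stack([vision.camera(n)[1] for _ in range(6)]); d=np.median(D,0); P=cloud(n,d,c)
    C=np.array([.567,.275])
    m=(d>0)&(np.hypot(*(P[...,:2]-C).transpose(2,0,1))<.035)&(abs(P[...,2]-.212)<.005)
    mr=cv2.minAreaRect((P[m][:,:2]*1000).astype(np.float32)); C=np.array(mr[0])/1000; print(n,"block",mr,np.median(P[m][:,2]))
    a=(P[...,:2]-C)@u; b=(P[...,:2]-C)@w
    for nm,sg in(("far",1),("near",-1)):
        m=(d>0)&(sg*a>.055)&(sg*a<.105)&(abs(b)<.014)&(P[...,2]>.06)&(P[...,2]<.135)
        if m.sum()<9: print(n,nm,"few"); continue
        z=P[m][:,2]; rr=sg*a[m]; pad=rr>.078
        # angle of pad points seen from hinge, less the 4 mm half thickness
        ang=np.arctan2(.133-z[pad],rr[pad]-.0355); L=np.hypot(.133-z[pad],rr[pad]-.0355)
        print(n,nm,pad.sum(),"joint angle est",np.median(ang+np.arcsin(.004/L)+np.pi/4).round(3),"end r",rr.max().round(4),"zmin",z.min().round(4))
E
```

```text
scene block ((565.9312133789062, 275.49072265625), (43.68660354614258, 21.881723403930664), 61.459869384765625) 0.21197682713711488
scene far 61 joint angle est 1.54 end r 0.096 zmin 0.0603
scene near 33 joint angle est 1.617 end r 0.0905 zmin 0.0672
top block ((564.6476440429688, 274.0027160644531), (38.10790252685547, 19.731496810913086), 61.92483901977539) 0.21313420801745675
top far 24 joint angle est 1.55 end r 0.0925 zmin 0.0683
top near few
```

Estimates are 1.54–1.55 rad for the far arm and 1.62 for the near one. That matches both arms being at the 1.57 stop with a 1–2 mm error in the assumed centre, and both are clear of 1.48. The hand is free, so I'll hand in.

```bash
python3 -c "
from bench import r,close_job
s=r.read_state(); print(s['time'],s['ft_force']); print(close_job())"
```

```text
26.65 [ 0.1563546  -0.06879958  0.57669176]
the job is handed in; nothing more can be done
None
```

The cap is on the tank, pushed fully home, and both cam arms are down. I handed the job in at 26.7 s, with the hand clear of everything; `close_job()` gave no verdict.

- **Seating the cap:** The seals snapped over at about 14 N. I pressed on to a hard stop, where the wrist force peaked at about 32 N in the readings, close to the 35 N limit. After release, the block top read 0.211–0.213 m, which fits home (0.214 m) with the neck slightly sunk. In the last check the cap centre was within about 2 mm of the neck axis.
- **Arms:** I swung the far arm down first, then the near one, pressing each to a firm stop at about 10 N and 19 N. The last camera estimates were 1.54–1.55 rad (far) and 1.62 rad (near), against a 1.48 rad threshold.
- **Checks that disagreed:**
  - The far arm read about 5 mm higher after I pressed the near one. I put this down to the cap shifting about 2 mm in its clearance and did not press it again.
  - Line fits of the far arm's slope scattered between 40° and 47°.
  - The top camera could not see the near arm in the last check, so its final angle comes from the scene camera alone.
- **Other things on the counter:** I never touched the other items knowingly, but I did not re-measure their positions at the end.

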